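Load the decorating wheel with a stepped stack of collars

TASK

Set up the decorating wheel: first throw its isolator off, then take the finished glazed collar off the post and lay it flat on the plaster bat, and thread all the unglazed collars on the ware board onto the post, largest at the bottom to smallest at the top, necks up and fully home. Then, with the stack on, lead the wheel by its crank through at least one full turn by hand, either way, and finally throw the isolator back on, letting go of everything. Do not touch the wheel or the glazed collar while the isolator is on, and leave the other things on the bench where they are.

Things in the scene. Friction and masses are not known exactly. Their poses are not given: they have to be found in the camera images.
- wheel_base: Fixed grey motor housing of the decorating wheel, 200 mm diameter, 30 mm high; origin on the wheel axis at table level. It carries the turntable (with post and crank).
- wheel_centre (a point): On the wheel axis at the top face of the aluminium turntable (250 mm diameter disc, top face 48 mm above the table), where the post rises: steel locating post 20 mm diameter, 85 mm tall above this point, its top 7 mm tapered. This frame turns with the wheel, z up.
- crank_top (a point): Centre of the top end of the upright round wooden crank grip on the turntable, 110 mm from the wheel axis. The grip is 26 mm diameter and 45 mm tall (its top is 70 mm above the turntable) and spins freely on its own pin, so it can be held from above and led round in a circle without turning the hand.
- wheel (a joint): Turn of the turntable, rad: 0 at the start, grows anticlockwise seen from above, endless (one turn = 6.28). Stiff bearing: about 1.5 N at the crank moves it, and it stays where it is left.
- isolator_box: Fixed grey isolator switch box, 110 (its x) x 80 (its y) x 45 mm high; origin at the centre of its underside. The T handle on top swings in the box's x-z plane about a hinge that is 52 mm above the origin. A white ring marks the OFF end (its -x), a white bar the ON end (its +x).
- handle_bar (a point): Middle of the black cross bar of the isolator's T handle: bar 18 mm diameter, 76 mm long parallel to the box's y, 75 mm from the hinge. Leaning to either stop, the bar's centre is 45 mm to that side of the hinge and 112 mm above the table; upright it is 127 mm above the table.
- isolator (a joint): Handle angle, rad: 0 = OFF (leaning fully to the box's -x), 1.3 = ON (leaning fully to +x), upright at 0.65. Over-centre: pushed past upright it drops to the far stop by itself and rests there; about 1 N at the bar moves it. It starts ON.
- bat: Fixed round white plaster bat, 170 mm diameter, 16 mm thick; origin at the centre of its underside. The finished collar goes on it.
- ware_board: Fixed wooden ware board, 300 (x) x 280 (y) x 12 mm thick, that the unglazed collars lie on; origin at the centre of its underside.
- glazed_collar: The finished, glossy white collar, which starts on the post, lying on the turntable: flange 110 mm diameter, 7 mm thick, neck 44 mm outside diameter, 23 mm tall in all, 26 mm bore. Origin: centre of its underside, z up along the bore.
- collar_120: Unglazed cream clay collar: flat round flange 120 mm diameter, 7 mm thick, with a round neck 44 mm outside diameter and 16 mm tall on top (23 mm tall in all); a straight 26 mm bore goes right through. Origin: centre of its underside, z up along the bore. Lies neck up on the ware board, or is absent (None). Grasp it across the neck from above.
- collar_100: Unglazed cream clay collar: flat round flange 100 mm diameter, 7 mm thick, with a round neck 44 mm outside diameter and 16 mm tall on top (23 mm tall in all); a straight 26 mm bore goes right through. Origin: centre of its underside, z up along the bore. Lies neck up on the ware board, or is absent (None). Grasp it across the neck from above.
- collar_80: Unglazed cream clay collar: flat round flange 80 mm diameter, 7 mm thick, with a round neck 44 mm outside diameter and 16 mm tall on top (23 mm tall in all); a straight 26 mm bore goes right through. Origin: centre of its underside, z up along the bore. Lies neck up on the ware board, or is absent (None). Grasp it across the neck from above.
- collar_60: Unglazed cream clay collar: flat round flange 60 mm diameter, 7 mm thick, with a round neck 44 mm outside diameter and 16 mm tall on top (23 mm tall in all); a straight 26 mm bore goes right through. Origin: centre of its underside, z up along the bore. Lies neck up on the ware board, or is absent (None). Grasp it across the neck from above.
- glaze_jar: Bystander, to be left where it is: closed glaze jar, 72 dia x 90 (sizes in mm); origin at the middle of its underside.
- mug: Bystander, to be left where it is: blue mug, 72 dia x 75 (sizes in mm); origin at the middle of its underside.
- brush: Bystander, to be left where it is: wooden glaze brush, 200 long, lying (sizes in mm); origin at the middle of its underside.
- modelling_knife: Bystander, to be left where it is: wooden-handled spatula knife, 260 long, lying (sizes in mm); origin at the middle of its underside.
- kiln_prop_a: Bystander, to be left where it is: terracotta cylinder, 42 dia x 75 (sizes in mm); origin at the middle of its underside.
- kiln_prop_b: Bystander, to be left where it is: terracotta cylinder, 42 dia x 50 (sizes in mm); origin at the middle of its underside.
- clay_brick: Bystander, to be left where it is: clay block 60 x 120 x 45 (sizes in mm); origin at the middle of its underside.
Mind the look-alikes: they are no part of the job. What is shaped like the collar_60 but green or yellow is not meant. What is shaped like the glazed_collar but brown or purple is not meant.

How it is judged:
By the outcome, as a careful person would: the job done as asked, in the order asked, and still so for the second after the job is handed in, with the robot touching nothing.
Of collar_120, collar_100, collar_80, collar_60 only 2 to 4 are there at a start; the rules pass over those that are not, and their reading is None.
At some moment in a run one of collar_120, collar_100, collar_80, collar_60 may be knocked a few centimetres aside while the robot is not near it.
It also fails if it takes over 210 s, if anything falls off the work surface, if the arm or the gripper's body presses on something with over 40 N, if the wrist force passes 120 N, or if a joint passes its speed limit or range.

ROBOT

A 6-joint arm with a two-finger parallel gripper is mounted at the origin on the work surface. World frame = base frame: x ahead of the robot, y to its left, z up, the work surface at z = 0. Lengths are in mm, angles in rad, forces in N, time in s.
With the tool pointing down it reaches from about 325 to 875 mm from the base axis. Payload 4.4 kg.
Tool frame: the origin (TCP) lies on the centre line of the jaws, within the pads' length; the fingertips stand ahead of it and the grasp point (between the pads) lies 6 mm ahead of it (ctrl.tcp_to_tips is the z of the fingertips in the tool frame, in mm); z points along the fingers, y is the line along which they close (so a half turn about z gives the same grasp; the last joint's range is limited). The gripper opens to 85 mm and grips with 20 to 120 N. Pads are 22 mm wide; open, the fingers measure 114 mm over their backs; the gripper's body (76 mm by 85 mm) begins 54 mm behind the grasp point. The pads swing forward as they close: fully open they stand 13 mm farther back than shut.
Start: joints at [-1.369, 0.207, 1.542, -0, 1.393, -0.15], TCP at [198.666, -539.592, 256.282] pointing down, gripper open.
Joint ranges: [-2.73, 2.73], [-0.86, 2.22], [0.23, 2.46], [-1.11, 4.25], [0.08, 2.63], [-2.82, 2.82]. Speed limits (rad/s): [2.79, 2.79, 3.14, 3.14, 3.14, 3.14].

INTERFACE

Orientations are given as a 3x3 rotation matrix whose columns are the frame's x, y, z axes.
In Python, from plant import ctrl, sensors, optics gives the robot as it stands. Calls block until the motion is done:
- ctrl.move_ptp(position, orientation): joint-space move of the TCP to a pose.
- ctrl.move_l(position, rot=None, vel=150, threshold=None): straight line of the TCP; rot=None keeps the orientation; vel is the mean speed in mm/s. With threshold (N) it stops when the force on the tool has changed by that much, and returns True; else False.
- ctrl.set_joints(angles): joint-space move.
- ctrl.gripper_to(opening, force=None): finger opening in mm; force is the grip in N (None keeps the last); returns when the fingers have stopped.
- ctrl.hold(seconds).
- ctrl.solve_ik(position, orientation): joint angles nearest the present ones, or None.
- sensors.read_state(): the state.
- optics.grab_frame(name): name is "side" or "top"; returns (picture, depth): 400x640x3 uint8, red, green, blue; 400x640 float32, mm along the optical axis (not along the pixel's ray), 0 where there is no reading.
- optics.camera_params(name): a dict with "mtx" (3x3 intrinsics, pixels), "R" (3x3) and "t" (3): a world point X has camera coordinates R X + t. Camera axes: x right, y down, z forward; pixel columns grow to the right and rows downward; lengths in mm; the calibration is good to about 2 mm. A picture is of the moment at which its call begins. camera_params takes no time and is no camera call.
A pose or a line that the arm cannot do raises ctrl.MotionError and nothing moves.
- ctrl.finish_job(): hands the job in; it is judged then, once.
The state is a dict: "t": time; "q": joint angles; "qvel": joint speeds; "tau": joint torques, N m; "eef_pos": TCP position; "eef_rot": TCP orientation; "force": force on the tool from outside, world axes, zero at the start; "wrist_torque": the same for the moment, N m; "grip_width": finger opening in mm; "grasp_force": force on a finger pad.
Only numpy, scipy, OpenCV 4.12 (cv2) and the standard library are available. Lean on these libraries where they do the work, as an engineer would, in place of code of your own. Each camera call takes 0.05 s, during which the arm holds its last target. There are 200 camera calls.

## Working session

There is one attempt and no reset: what is moved stays moved. The work goes in short steps, each a Python script; the robot and the scene stay as the last script left them, time stands still between calls to the robot, and variables do not carry over. Pictures are saved under pics/ and viewed, at most 14 in all, crops included, and the job is handed in when it is done.

```bash
mkdir -p pics; ls; python3 - <<'E'
from plant import ctrl,sensors,optics
import cv2,numpy as np
for n in("top","side"):
    p,d=optics.grab_frame(n); cv2.imwrite(f"pics/{n}0.png",p[:,:,::-1]); np.save(f"pics/{n}0d.npy",d)
    c=optics.camera_params(n); print(n,np.round(c["mtx"],1).tolist(),np.round(c["R"],3).tolist(),np.round(c["t"],1).tolist())
print(ctrl.tcp_to_tips, sensors.read_state())
E
```

```text
pics
top [[453.3, 0.0, 313.6], [0.0, 453.3, 195.9], [0.0, 0.0, 1.0]] [[0.005, -1.0, 0.005], [-0.997, -0.006, -0.078], [0.078, -0.005, -0.997]] [69.0, 506.7, 1347.5]
side [[436.7, 0.0, 320.0], [0.0, 436.7, 197.0], [0.0, 0.0, 1.0]] [[-0.955, -0.295, 0.02], [-0.202, 0.602, -0.772], [0.216, -0.742, -0.635]] [534.5, 116.7, 1250.5]
25.0 {'t': 0.1, 'q': array([-1.36849913e+00,  2.07348350e-01,  1.54280918e+00,  2.36696704e-05,
        1.39352045e+00, -1.50478340e-01]), 'qvel': array([ 0.00062591,  0.00016191, -0.00330279,  0.00069827,  0.00061314,
       -0.00037628]), 'tau': array([ 6.50154543e-04, -3.84087539e+01, -2.92548162e+01, -2.18599776e-04,
        4.85490658e-03,  1.33533291e-05]), 'eef_pos': array([ 198.54334691, -538.9591958 ,  255.23503531]), 'eef_rot': array([[ 9.38418888e-01,  3.45499397e-01, -3.96161471e-04],
       [ 3.45499461e-01, -9.38416715e-01,  2.04748696e-03],
       [ 3.35640963e-04, -2.05827401e-03, -9.99997825e-01]]), 'force': array([-0.11227372,  0.32417486, -0.799891  ]), 'wrist_torque': array([ 0.02802814,  0.04009917, -0.00687258]), 'grasp_force': 0.0, 'grip_width': 85.5291620473298}
```

View pics/top0.png

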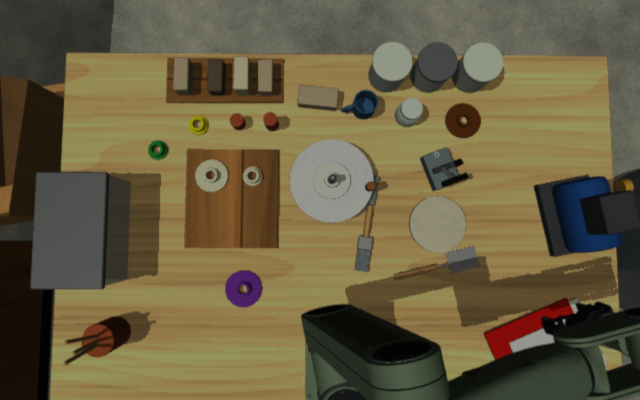

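View pics/side0.png

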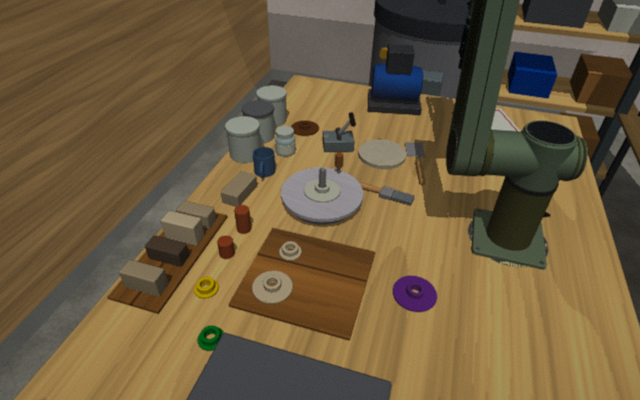

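The top view shows the board with two cream collars, at (211,176) and (252,176). The wheel is at (332,181) with the white collar on its post, the crank at about (373,185), the isolator at (444,168) and the bat at (437,224).
Possible mix-ups:
- **Glazed collar:** the white one at (332,180) on the post, against the brown (463,120) and purple (244,289) ones.
- **Collar_60:** the cream one at (252,176), against the yellow (199,125) and green (158,150) ones.

I'll check these choices in close crops and measure from depth.

```bash
cat > h.py <<'E'
from plant import ctrl,sensors,optics
import cv2,numpy as np
def cloud(n,d):
    c=optics.camera_params(n);K=c["mtx"];v,u=np.mgrid[:400,:640]
    P=np.stack([(u-K[0,2])/K[0,0]*d,(v-K[1,2])/K[1,1]*d,d],-1)
    return (P-c["t"])@c["R"]   # R^T (P-t)
def pix2w(n,u,v,z):
    c=optics.camera_params(n);r=c["R"].T@np.linalg.inv(c["mtx"])@[u,v,1];o=-c["R"].T@c["t"]
    return o+r*(z-o[2])/r[2]
def project(n,X):
    c=optics.camera_params(n);p=c["mtx"]@(c["R"]@np.asarray(X,float)+c["t"]);return p[:2]/p[2]
def mask(n,W,box,z0,z1):
    u0,v0,u1,v1=box;m=np.zeros((400,640),bool);m[v0:v1,u0:u1]=True
    return m&(W[...,2]>z0)&(W[...,2]<z1)
E
python3 - <<'E'
from h import *
p=cv2.imread("pics/top0.png")
cv2.imwrite("pics/c1.png",cv2.resize(p[135:255,285:475],None,fx=4.2,fy=4.2,interpolation=cv2.INTER_CUBIC))
cv2.imwrite("pics/c2.png",cv2.resize(p[150:200,185:285],None,fx=8,fy=8,interpolation=cv2.INTER_CUBIC))
for n,bs in (("top",dict(wheel=((285,135,385,228),43,52),collar=((310,155,355,205),53,59),neck=((310,155,355,205),66,76),post=((310,155,355,205),125,140),bat=((405,190,470,258),12,20),big=((190,155,232,198),16,23),bigneck=((190,155,232,198),30,40),small=((238,155,270,198),16,23),smallneck=((238,155,270,198),30,40),crank=((360,170,390,200),105,130),iso=((415,140,475,195),38,50),hb=((415,140,475,195),95,125))),
 ("side",dict(wheel=((270,160,370,225),43,52),collar=((295,160,350,205),53,59),neck=((295,160,350,205),66,76),post=((310,160,335,205),90,140),bat=((350,135,412,172),12,20),big=((248,265,298,305),16,23),bigneck=((248,265,298,305),30,40),small=((275,238,305,265),16,23),smallneck=((275,238,305,265),30,40),crank=((328,145,350,180),90,130),iso=((315,120,360,160),38,50),hb=((315,105,360,140),95,125)))):
    W=cloud(n,np.load(f"pics/{n}0d.npy"))
    for k,(b,a,c) in bs.items():
        X=W[mask(n,W,b,a,c)]
        if len(X)<3: print(n,k,len(X));continue
        (cc,r)=cv2.minEnclosingCircle(X[:,:2].astype(np.float32))
        print(n,k,len(X),"circ",np.round(cc,1),round(r,1),"mean",X.mean(0).round(1),cv2.minAreaRect(X[:,:2].astype(np.float32)) if k in("iso","hb") else "")
E
```

```text
top wheel 3754 circ [552.3  20.3] 124.9 mean [552.   22.   48.5] 
top collar 749 circ [550.8  24.2] 89.8 mean [549.8  20.9  55.9] 
top neck 104 circ [552.4  20.7] 22.1 mean [550.9  21.6  71.5] 
top post 39 circ [552.1  20.3] 9.8 mean [551.3  20.9 130.7] 
top bat 2003 circ [ 434.6 -301.6] 92.9 mean [ 425.2 -301.2   16.6] 
top big 645 circ [562.2 384. ] 86.2 mean [567.1 381.9  19.3] 
top bigneck 103 circ [567.1 382.9] 22.0 mean [567.8 382.1  35.2] 
top small 269 circ [567.6 255.7] 76.9 mean [566.7 255.3  18.4] 
top smallneck 101 circ [567.6 258. ] 22.2 mean [566.9 257.8  35.9] 
top crank 69 circ [530.2 -87.6] 13.1 mean [529.9 -86.3 117.8] 
top iso 660 circ [ 590.1 -305.7] 65.3 mean [ 597.5 -299.8   45.3] ((590.8490600585938, -306.7931823730469), (109.51091766357422, 81.69644165039062), 21.123008728027344)
top hb 184 circ [ 550.1 -321.9] 38.2 mean [ 548.9 -321.1  118. ] ((553.7173461914062, -320.5627136230469), (29.156417846679688, 76.29263305664062), 20.843347549438477)
side wheel 2562 circ [591.4   1.5] 172.8 mean [544.6  36.6  49. ] 
side collar 478 circ [533.1  -8. ] 95.7 mean [544.
[... 177 characters left out ...]
100.1 mean [ 421.3 -296.3   17.1] 
side big 814 circ [571.6 378.8] 74.7 mean [562.5 386.6  19.8] 
side bigneck 163 circ [564.5 382.6] 23.0 mean [563.6 384.5  35.2] 
side small 153 circ [569.3 255.5] 57.6 mean [560.  266.8  19.3] 
side smallneck 136 circ [562.6 258.8] 22.6 mean [562.6 259.7  35.3] 
side crank 90 circ [525.2 -84.1] 14.8 mean [524.7 -82.2 108.7] 
side iso 349 circ [ 585.5 -307.9] 66.0 mean [ 584.8 -298.9   45.5] ((585.9344482421875, -306.7287292480469), (109.83969116210938, 88.81097412109375), 21.48380470275879)
side hb 81 circ [ 542.1 -320.2] 38.3 mean [ 544.1 -315.3  115.8] ((548.6414184570312, -317.91510009765625), (28.574947357177734, 76.56869506835938), 19.537086486816406)
```

View pics/c1.png

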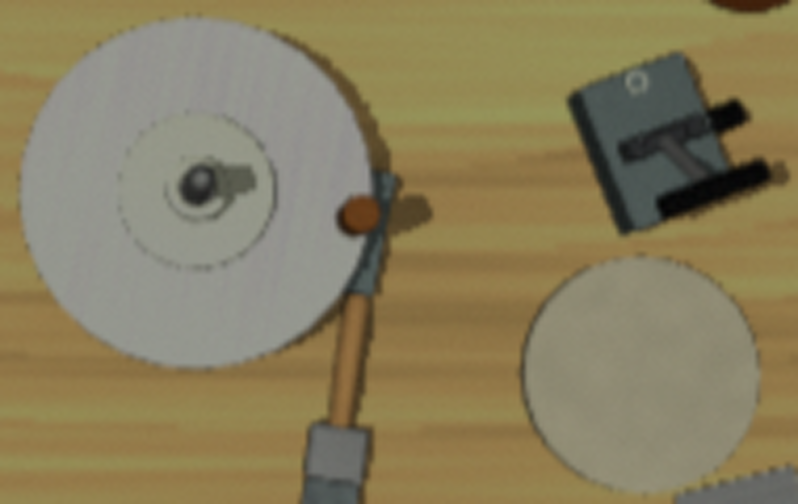

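View pics/c2.png

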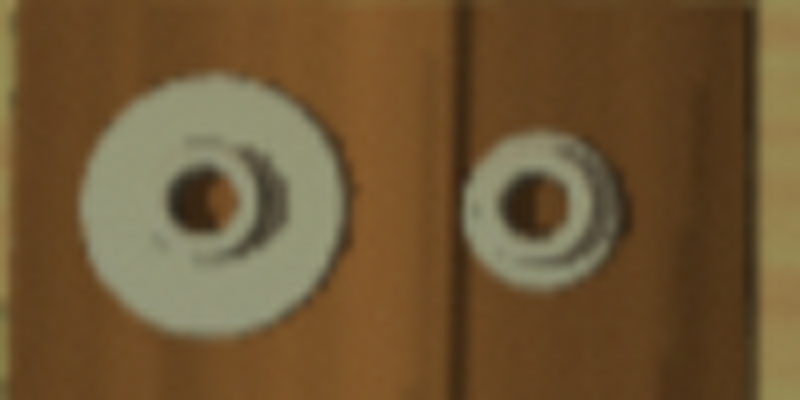

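The crops confirm it: the white collar is on the post, and the two cream collars on the board have 100 mm and 60 mm flanges. The handle leans to the bar side (ON), with the OFF ring at (637,82) in the crop. First I throw the isolator to OFF with closed fingers.

```bash
cat >> h.py <<'E'
ISO=np.array([588.4,-306.8]);IA=np.deg2rad(201.);IX=np.array([np.cos(IA),np.sin(IA)])
def rot(a):
    return np.array([[-np.sin(a),np.cos(a),0],[np.cos(a),np.sin(a),0],[0,0,-1.]])
def best(p,a):
    # half-turn choice nearest middle of the last joint's range
    c=[(abs(q[5]),r) for r in (rot(a),rot(a+np.pi)) if (q:=ctrl.solve_ik(p,r)) is not None]
    return min(c,key=lambda t:t[0])[1]
def st(m=""):
    s=sensors.read_state();print(m,"t",round(s["t"],1),"p",s["eef_pos"].round(1),"F",s["force"].round(1),"w",round(s["grip_width"],1),"g",round(s["grasp_force"],1),"tips",ctrl.tcp_to_tips);return s
def throw(side): # side=+1: start from ON side, push to OFF
    P=lambda s,z:np.r_[ISO+s*side*IX,z]
    R=best(P(90,220),IA+np.pi/2)
    ctrl.move_ptp(P(90,220),R);ctrl.move_l(P(90,122),vel=200)
    hit=ctrl.move_l(P(0,122),vel=80,threshold=20);st(f"push hit={hit}")
    ctrl.move_l(P(50,122),vel=200);ctrl.move_l(P(50,230),vel=200)
def shot(tag):
    out={}
    for n in("top","side"):
        p,d=optics.grab_frame(n);cv2.imwrite(f"pics/{n}{tag}.png",p[:,:,::-1]);np.save(f"pics/{n}{tag}d.npy",d);out[n]=(p,cloud(n,d))
    return out
E
python3 - <<'E'
from h import *
ctrl.gripper_to(0);st("shut")
throw(1)
o=shot("1")
for n,b in(("top",(415,140,475,195)),("side",(315,105,360,145))):
    W=o[n][1];X=W[mask(n,W,b,100,125)];print(n,len(X),X.mean(0).round(1))
st()
E
```

```text
shut t 0.9 p [ 198.7 -539.6  256.3] F [-0.2  0.1 -0.4] w 0.3 g 0.0 tips 25.0
push hit=False t 4.2 p [ 588.  -307.   121.9] F [ 0.3 -0.2  0.5] w 0.1 g 0.0 tips 25.0
top 182 [ 631.4 -289.7  118.4]
side 72 [ 625.6 -283.4  117.4]
 t 5.3 p [ 540.7 -323.7  227.3] F [-0.1 -0.2  0.1] w 0.2 g 0.0 tips 25.0
```

The handle now lies at the OFF end. Next is the glazed collar: I grip the neck high, because the post rises close to the palm.

```bash
python3 - <<'E'
from h import *
x,y=549.9,20.9
R=best([x,y,230],0.)
ctrl.gripper_to(65,30)
ctrl.move_ptp([x,y,230],R);ctrl.move_l([x,y,100],vel=200)
hit=ctrl.move_l([x,y,82],vel=40,threshold=4);s=st(f"down hit={hit}")
if hit: ctrl.move_l(s["eef_pos"]+[0,0,1.5],vel=20)
ctrl.gripper_to(30,40);st("grip")
o=shot("2")
E
python3 -c "
import cv2;p=cv2.imread('pics/side2.png')
cv2.imwrite('pics/c3.png',cv2.resize(p[100:230,250:400],None,fx=4.5,fy=4.5,interpolation=cv2.INTER_CUBIC))"
```

```text
down hit=True t 8.5 p [550.6  20.9  84.6] F [0.1 0.5 4. ] w 65.3 g 0.0 tips 25.0
grip t 9.1 p [550.6  20.9  86.1] F [-0.9  0.5  2.4] w 41.3 g 40.6 tips 25.0
```

View pics/c3.png

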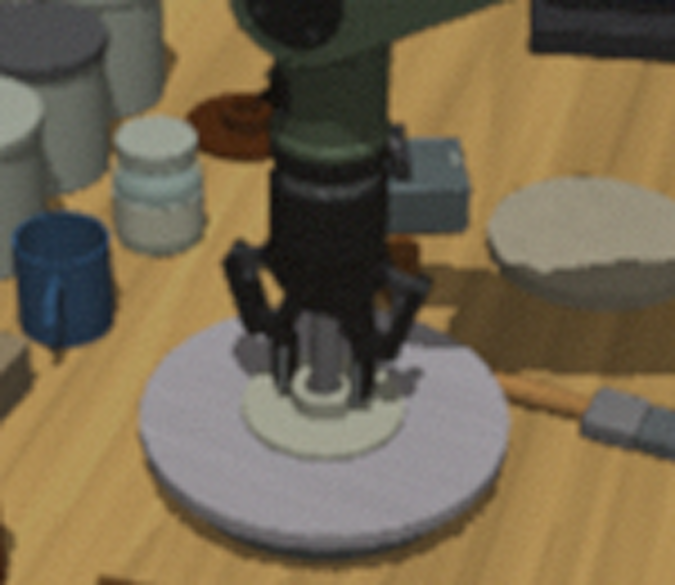

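The fingers hold the neck (width 41) with the post just clear of the palm. Now I lift and use the held collar to calibrate the camera offset.

```bash
python3 - <<'E'
from h import *
s=sensors.read_state();p=s["eef_pos"]
ctrl.move_l(p+[0,0,115],vel=120);s=st("up");p=s["eef_pos"]
o=shot("3")
for n in("top","side"):
    W=o[n][1];u,v=project(n,p-[0,0,35]).round().astype(int)
    m=mask(n,W,(u-50,v-40,u+50,v+40),p[2]-38-12,p[2]-28)
    X=W[m];print(n,len(X),cv2.minEnclosingCircle(X[:,:2].astype(np.float32)),X.mean(0).round(1),np.percentile(X,[1,99],axis=0).round(1).tolist())
    im=o[n][0][v-45:v+45,u-60:u+60,::-1];cv2.imwrite(f"pics/c4{n}.png",cv2.resize(im,None,fx=3.3,fy=3.3))
a=[cv2.imread(f"pics/c4{n}.png") for n in("top","side")];cv2.imwrite("pics/c4.png",np.hstack(a))
E
```

```text
up t 10.3 p [549.8  20.9 200. ] F [-0.3  0.4 -1.2] w 41.5 g 40.6 tips 25.0
top 295 ((551.3810424804688, 20.03341293334961), 54.183170318603516) [528.3  21.7 169.1] [[502.3, -31.0, 164.4], [583.5, 63.7, 172.0]]
side 464 ((548.4223022460938, 19.95415687561035), 57.48093795776367) [544.5  36.5 169.5] [[495.5, -31.3, 163.4], [599.8, 75.3, 171.9]]
```

View pics/c4.png

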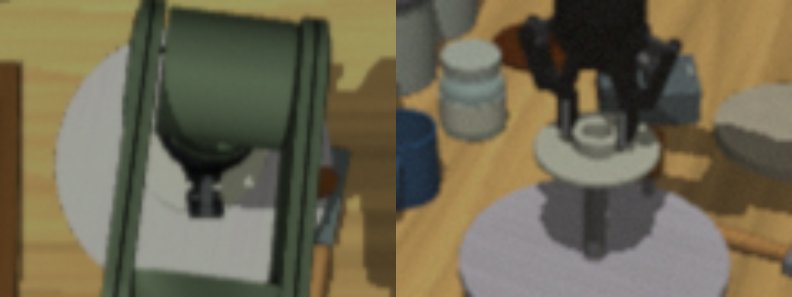

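The collar hangs level in the jaws. The two cameras' x errors are ±1.5 mm and opposite, so their mean matches the TCP. Now I lay it on the bat and look at the board again.

```bash
cat >> h.py <<'E'
def collars(o,frames=("top","side")):
    """neck centres of collars on the board (mean of both cameras)"""
    r={}
    for n in frames:
        W=o[n][1];m=(W[...,2]>30)&(W[...,2]<41)&(W[...,0]>420)&(W[...,0]<715)&(W[...,1]>170)&(W[...,1]<470)
        k,l,stt,_=cv2.connectedComponentsWithStats(m.astype(np.uint8))
        for i in range(1,k):
            if stt[i,4]>50:
                c,rad=cv2.minEnclosingCircle(W[l==i][:,:2].astype(np.float32));r.setdefault(n,[]).append(np.round([*c,rad],1))
    print(r);return r
E
python3 - <<'E'
from h import *
a=pix2w("top",437.6,224,16);W=cloud("side",np.load("pics/side0d.npy"))
print("bat",a.round(1))
b=np.array([a[0]-1.5,a[1]])
s=sensors.read_state()
R=best([*b,200],0.)
ctrl.move_ptp([*b,200],R);st("over")
ctrl.move_l([*b,75],vel=150)
hit=ctrl.move_l([*b,51],vel=25,threshold=4);st(f"down {hit}")
ctrl.gripper_to(65);ctrl.move_l([*b,200],vel=200);st("off")
o=shot("5");collars(o)
E
cp pics/top5.png pics/v5.png
```

```text
bat [ 423.8 -302.2   16. ]
over t 11.7 p [ 422.8 -301.4  199.9] F [ 0.3  0.1 -0.9] w 41.5 g 40.6 tips 25.0
down True t 13.5 p [ 422.  -302.    54.1] F [-0.3  0.3  4.2] w 41.4 g 41.1 tips 25.0
off t 14.7 p [ 421.5 -301.5  198.7] F [ 0.   0.4 -0.4] w 65.1 g 0.0 tips 25.0
{'top': [array([568.9, 382. ,  21.9]), array([567.3, 259. ,  21.9])], 'side': [array([563.2, 258.5,  22.9]), array([562.8, 382.5,  23.6])]}
```

View pics/v5.png

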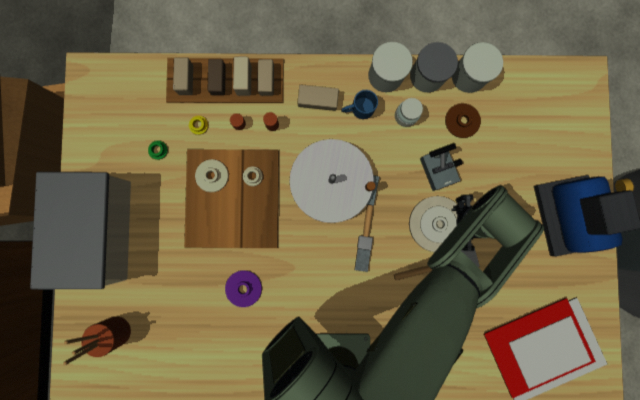

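The glazed collar lies on the bat at (439,224), and the collars on the board have not moved. Next, the 100 collar goes onto the post.

```bash
cat >> h.py <<'E'
POST=np.array([549.8,20.9])
def pick(xy,z):
    R=best([*xy,150],0.)
    ctrl.gripper_to(65,40)
    ctrl.move_ptp([*xy,200],R);ctrl.move_l([*xy,z+20],vel=200);hit=ctrl.move_l([*xy,z],vel=50,threshold=5)
    ctrl.gripper_to(30,40);s=st(f"grip hit={hit}")
    ctrl.move_l([*xy,215],vel=150);return st("lift")
def thread(off,home,adj=(0,0)):
    """off = TCP above collar's underside; lower to home (underside z)"""
    P=POST+adj
    ctrl.move_ptp([*P,215],best([*P,215],0.));ctrl.move_l([*P,140+off],vel=80)
    hit=ctrl.move_l([*P,120+off],vel=30,threshold=5);s=st(f"entry hit={hit}")
    if hit: return False
    hit=ctrl.move_l([*P,home+off-2],vel=50,threshold=6);st(f"home hit={hit}");return True
E
python3 - <<'E'
from h import *
pick((565.6,382.4),50.5)
ok=thread(38.5,48);shot("6")
print(ok)
if ok:
    ctrl.gripper_to(65);p=sensors.read_state()["eef_pos"];ctrl.move_l([p[0],p[1],220],vel=200)
    ctrl.move_ptp([500,-150,260],best([500,-150,260],0.))
    o=shot("7");collars(o);st()
    for n,b in(("top",(310,155,355,205)),("side",(295,160,350,205))):
        W=o[n][1]
        for a,c in((52,58),(64,78)):
            X=W[mask(n,W,b,a,c)];print(n,len(X),X.mean(0).round(1),cv2.minEnclosingCircle(X[:,:2].astype(np.float32)))
E
```

```text
grip hit=False t 19.2 p [566.2 382.7  51.3] F [ 0.6 -0.6  2.3] w 41.6 g 40.7 tips 25.0
lift t 20.5 p [564.8 382.  213.3] F [-0.1  0.3 -1.5] w 41.4 g 40.5 tips 25.0
entry hit=False t 23.3 p [549.9  20.9 158.6] F [ 0.1  0.  -0.7] w 41.6 g 40.6 tips 25.0
home hit=True t 24.6 p [549.5  20.9  87.3] F [-0.7 -0.3  4.7] w 41.3 g 41.1 tips 25.0
True
{'top': [array([567.6, 258.3,  22.1])], 'side': [array([561.3, 258.6,  23.9])]}
 t 26.7 p [ 499.9 -148.3  258.8] F [ 0.5 -0.8 -0.4] w 65.1 g 0.0 tips 25.0
top 688 [551.8  20.3  54.9] ((548.5465087890625, 17.993350982666016), 89.84076690673828)
top 115 [550.4  21.8  71.4] ((548.5409545898438, 9.740501403808594), 36.55587387084961)
side 422 [547.6  24.7  55.2] ((551.44970703125, 11.11365795135498), 109.10189056396484)
side 114 [544.6  18.4  71.2] ((535.1102905273438, -21.393333435058594), 66.53395080566406)
```

The 100 collar is home, with its neck top at 71 mm. Now the 60 collar.

```bash
python3 - <<'E'
from h import *
pick((565,258.4),50.5)
ok=thread(38.5,71);print(ok)
if ok:
    ctrl.gripper_to(65);p=sensors.read_state()["eef_pos"];ctrl.move_l([p[0],p[1],220],vel=200)
    ctrl.move_ptp([500,-150,260],best([500,-150,260],0.))
    o=shot("8");st()
    for n,b in(("top",(310,155,355,205)),("side",(295,150,350,205))):
        W=o[n][1]
        for a,c in((52,58),(74,82),(88,100)):
            X=W[mask(n,W,b,a,c)];print(n,len(X),X.mean(0).round(1))
    for n,b in(("top",(360,170,390,200)),("side",(325,140,355,180))):
        W=o[n][1];X=W[mask(n,W,b,105,130)];print("crank",n,len(X),cv2.minEnclosingCircle(X[:,:2].astype(np.float32)),X.mean(0).round(1))
a=[cv2.resize(cv2.imread(f"pics/{n}8.png")[v-50:v+50,u-65:u+65],None,fx=3,fy=3) for n,u,v in(("top",332,181),("side",322,180))];cv2.imwrite("pics/c8.png",np.hstack(a))
E
```

```text
grip hit=False t 30.2 p [565.6 258.6  51.3] F [-1.   0.1  3.3] w 41.8 g 40.3 tips 25.0
lift t 31.4 p [564.1 258.1 213.5] F [-1.3 -0.4 -1.1] w 41.6 g 40.5 tips 25.0
entry hit=False t 33.8 p [549.9  20.9 158.6] F [-0.7  0.1 -0.3] w 41.6 g 40.5 tips 25.0
home hit=True t 34.7 p [549.1  20.9 110.2] F [-0.5 -0.6  5.5] w 41.8 g 41.0 tips 25.0
True
 t 36.6 p [ 499.9 -148.3  258.7] F [ 0.3  0.3 -0.3] w 65.1 g 0.0 tips 25.0
top 571 [551.   19.4  54.7]
top 120 [550.8  21.6  78.6]
top 115 [550.9  21.2  94.5]
side 363 [546.4  29.3  54.9]
side 109 [540.9  18.4  78.9]
side 126 [540.3   1.   94.3]
crank top 67 ((529.3997192382812, -87.28143310546875), 12.761314392089844) [529.7 -86.4 118.5]
crank side 70 ((530.9989624023438, -35.0570182800293), 62.87847137451172) [526.8 -66.4 116. ]
```

View pics/c8.png

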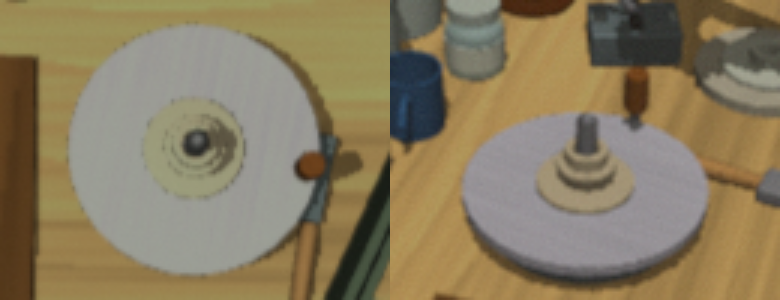

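The stack sits right: flange tops at 55 and 78 mm, neck top at 94 mm, and the post showing above. Now I hold the crank at (528,-86.5) and lead it round.

```bash
python3 - <<'E'
from h import *
c=np.array([527.8,-86.6]);v=c-POST;a0=np.arctan2(v[1],v[0]);c=POST+110*np.array([np.cos(a0),np.sin(a0)]);print(c)
z=116
R=best([*POST,z],0.);ctrl.gripper_to(50,25)
ctrl.move_ptp([*c,200],R);ctrl.move_l([*c,z+15],vel=200);print(ctrl.move_l([*c,z],vel=40,threshold=5))
ctrl.gripper_to(15,25);s=st("crank")
def step(k,d):
    a=a0+np.deg2rad(d*k);ctrl.move_l([*(POST+110.2*np.array([np.cos(a),np.sin(a)])),z],vel=70)
for k in range(1,4): step(k,10);s=st()
E
```

```text
[527.74547982 -86.86640543]
False
crank t 38.7 p [528.  -86.9 116.4] F [-1.7  0.5  2.1] w 25.4 g 25.2 tips 25.0
 t 39.1 p [547.8 -89.1 116.4] F [0.8 1.5 1.8] w 25.0 g 25.3 tips 25.0
 t 39.5 p [566.4 -87.8 116.3] F [1.4 1.6 4.6] w 24.7 g 25.4 tips 25.0
 t 40.0 p [584.7 -83.3 116.3] F [0.5 3.1 4.6] w 25.4 g 25.6 tips 25.0
```

```bash
python3 - <<'E'
from h import *
a0=np.arctan2(-86.866-POST[1],527.745-POST[0]);z=116;mx=0
for k in range(4,40):
    a=a0+np.deg2rad(10*k);ctrl.move_l([*(POST+110.2*np.array([np.cos(a),np.sin(a)])),z],vel=70)
    s=sensors.read_state();f=np.linalg.norm(s["force"]);mx=max(mx,f)
    if f>30 or s["grip_width"]<20: print("stop",k,f,s["grip_width"]);break
print(mx);s=st("round")
shot("9")
ctrl.gripper_to(50);p=s["eef_pos"];ctrl.move_l([p[0],p[1],220],vel=200)
ctrl.move_ptp([450,-300,260],best([450,-300,260],0.))
o=shot("10");st()
for n,b in(("top",(290,135,385,228)),("side",(270,130,370,225))):
    W=o[n][1];D=np.hypot(W[...,0]-POST[0],W[...,1]-POST[1])
    X=W[(W[...,2]>112)&(W[...,2]<122)&(D>90)&(D<128)];print("crank",n,len(X),X.mean(0).round(1))
    for lo,hi,a,c in((35,45,50,62),(24,28,70,85),(14,20,85,105)):
        X=W[(D>lo)&(D<hi)&(W[...,2]>a)&(W[...,2]<c)];print(n,len(X),np.median(X[:,2]).round(1))
E
python3 -c "
import cv2,numpy as np
a=[cv2.resize(cv2.imread(f'pics/{n}10.png')[v-100:v+100,u-130:u+130],None,fx=1.5,fy=1.5) for n,u,v in(('top',360,181),('side',340,180))];cv2.imwrite('pics/c10.png',np.hstack(a))"
```

```text
9.796950801709341
round t 55.3 p [584.  -83.5 116.3] F [1.7 0.4 6.3] w 25.2 g 25.8 tips 25.0
 t 57.5 p [ 450.7 -298.6  259.2] F [-0.9  0.4  0.6] w 50.3 g 0.0 tips 25.0
crank top 58 [586.5 -83.5 118.4]
top 274 56.0
top 74 79.2
top 74 95.1
crank side 46 [581.5 -80.1 117.9]
side 140 56.4
side 38 79.0
side 51 93.5
```

View pics/c10.png

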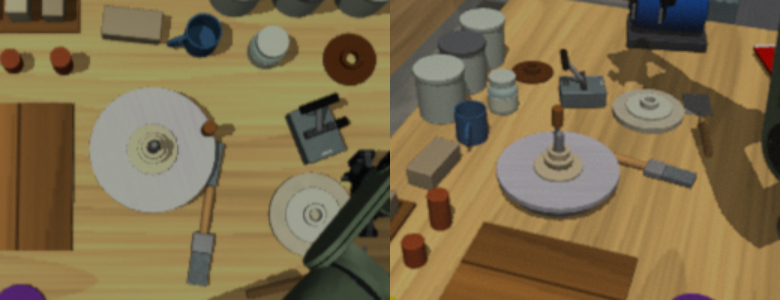

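The wheel has turned 390°, the crank stayed in hand the whole way, and the stack is still home. Finally I throw the isolator ON from the OFF side.

```bash
python3 - <<'E'
from h import *
ctrl.gripper_to(0)
P=np.r_[ISO-90*IX,260];ctrl.move_ptp(P,best(P,IA+np.pi/2))
throw(-1)
P=np.array([350,-450,280.]);ctrl.move_ptp(P,best(P,0.))
o=shot("11");st()
for n,b in(("top",(415,140,475,195)),("side",(315,105,360,145))):
    W=o[n][1];X=W[mask(n,W,b,100,125)];print(n,len(X),X.mean(0).round(1))
E
```

```text
push hit=False t 61.5 p [ 588.7 -306.6  121.9] F [-0.3  0.1  0.1] w -0.0 g 0.0 tips 25.0
 t 64.2 p [ 350.5 -449.6  279.5] F [ 0.  -0.2  0.2] w -0.1 g 0.0 tips 25.0
top 173 [ 548.5 -321.4  118.2]
side 73 [ 543.2 -315.2  117.1]
```

View pics/top11.png

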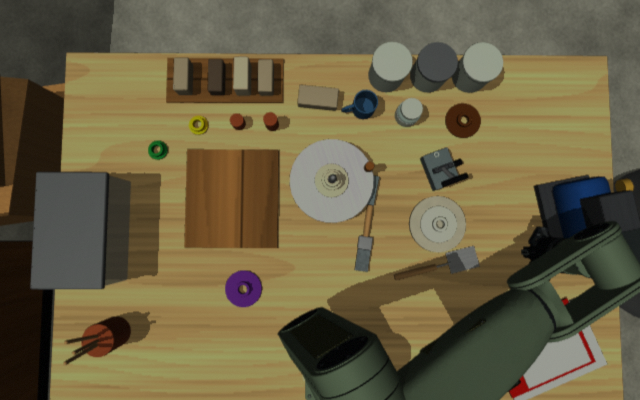

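The handle is back at ON, the stack is on the post at (332,181), the glazed collar is on the bat at (438,224) and everything else looks unmoved.

```bash
python3 -c "
from plant import ctrl
print(ctrl.finish_job())"
```

```text
the job is handed in; nothing more can be done
None
```

The job is handed in, with no verdict shown: isolator off, glazed collar on the bat, the two unglazed collars present (100 then 60) home on the post, wheel led through about 390°, isolator back on and the arm clear.

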